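# Mesh a lap wheel onto its splined spindle and cap it

## Robot

A 6-joint arm with a two-finger parallel gripper is mounted at the origin on the work surface. World frame = base frame: x ahead of the robot, y to its left, z up, the work surface at z = 0. Lengths are in m, angles in rad, forces in N, time in s.
With the tool pointing down it reaches from about 0.275 to 0.825 m from the base axis. Payload 5.2 kg.
Tool frame: the origin (TCP) lies between the finger pads; the fingertips stand 25 mm ahead of it and the grasp point (between the pads) lies 6 mm ahead of it; z points along the fingers, y is the direction in which the jaws open and shut (so a half turn about z gives the same grasp; the last joint's range is limited). The gripper opens to 93 mm and grips with 3 to 60 N. Pads are 15 mm wide; open, the fingers measure 128 mm over their backs; the gripper's body (75 mm by 188 mm) begins 65 mm behind the grasp point.
Start: joints at [-1.494, 0.259, 1.535, -0, 1.348, -0.203], TCP at [0.152, -0.529, 0.244] pointing down, gripper open.
Joint ranges: [-3.14, 3.14], [-0.91, 2.08], [0.19, 2.58], [-1.22, 4.36], [0.22, 2.71], [-3.12, 3.12]. Speed limits (rad/s): [2.57, 2.57, 3.14, 3.14, 3.14, 3.14].

## Interface

Orientations are given as a unit quaternion [w, x, y, z].
In Python, from plant import status, eyes, env gives the robot as it stands.
- The arm moves only by the tool servo_tool, never from a script. Its arguments are lists of equal length, an entry for each row: "travel": the shift along the tool's x, y, z in units of 25 mm (1.0 is 25 mm), a list of three; "turn": the turn, a rotation vector about the tool's x, y, z in units of 0.1 rad (1.0 is 0.1 rad), a list of three. In form: {"travel": [[tx, ty, tz], ...], "turn": [[rx, ry, rz], ...]}. A call has 1 to 20 rows; each row shifts and turns the pose as measured when the row begins, along the tool's axes as they then stand; what a row does not reach is not made up. A row lasts 1/12 s, in which the tool goes at most 41.7 mm and 7.16 degrees, less where a joint would pass 70% of its speed; a pose out of reach is approached as far as the arm can. A call with a number of a shift or a turn outside -1 to 1 is refused whole. A call with a gripper value outside its range is refused whole. "gripper" is the closure, from 0 (fully open) to 1 (shut), set as the call begins (left out, the last holds). The fingers move at their own pace and stop on an object; the grip force is fixed at half the most. Time passes only in rows, so rows that do not move let the fingers close. It gives the time, the measured TCP pose, the force and the opening at its end, in the units of the state.
- status.observe(): the state, without advancing time (a new reading comes with each control period).
- eyes.snapshot(name): name is "side" or "top"; returns the picture (400x640x3 uint8, blue, green, red); there is no depth.
- eyes.camera_params(name): a dict with "intrinsics" (3x3 intrinsics, pixels), "R" (3x3) and "t" (3): a world point X has camera coordinates R X + t. Camera axes: x right, y down, z forward; pixel columns grow to the right and rows downward; lengths in m; the calibration is good to about 2 mm. A picture is of the moment at which its call begins. camera_params takes no time and is no camera call.
- env.sign_off(): hands the job in, once; it reports no verdict.
The state is a dict: "t": time; "joint_positions": joint angles; "dq": joint speeds; "effort": joint torques, N m; "ee_pos": TCP position; "tool_rot": TCP orientation; "force": force on the tool from outside, world axes, zero at the start; "torque": the same for the moment, N m; "finger_gap": finger opening in m.
Only numpy, scipy, OpenCV 4.12 (cv2) and the standard library are available. Lean on these libraries where they do the work, as an engineer would, in place of code of your own. Each camera call takes 0.05 s, during which the arm holds its last target.

## Task

The white lap wheel is only perched on the spindle of the green polishing machine, resting on top of the spline teeth: rock it round until the teeth mesh and it drops, then push its hub straight down, against the stiff orange seal ring, until it is fully home. Then put the red retaining cap, open end down, over the spindle nose so that it sits flat on the hub, and let go. Leave the other things on the bench where they are.

Things in the scene. Friction and masses are not known exactly. Their poses are not given: they have to be found in the camera images.
- machine: low green polishing machine, 210 x 210 mm, top face 55 mm above the bench, fixed. Origin: centre of its underside on the bench, right under the upright steel spindle; z up. The spindle's six spline teeth point to 0, 60, 120.. degrees in the machine's frame (x axis = 0); six white ticks on the top face show their directions
- shoulder (a point): on the spindle axis at the flat shoulder at the foot of the teeth, 62 mm above the bench: the hub's underside lies here when the wheel is home. Axes as the machine's. Teeth: 7 mm wide, out to radius 20.5 mm, from here to 20 mm above. Core radius 14.2 mm up to 27 mm above, then tapering to the nose within 3 mm
- nose (a point): centre of the tip of the spindle nose, 54 mm above the shoulder; the nose has radius 9 mm and a 3 mm chamfer at its tip
- seal (a joint): the orange seal ring round the foot of the spindle, under the hub: how far it is pushed down, m. 0 = up (its top 8 mm above the shoulder), 0.008 = flush with the shoulder. Slides stiffly, about 12 N plus damping, and does not spring back; the wheel's weight does not push it home
- wheel: lap wheel, about 0.35 kg: brass hub 56 mm diameter, 30 mm tall; white disc 150 mm diameter, 10 to 18 mm above the hub's underside. Origin: centre of the hub's underside, z up its axis. Two upright steel pegs on the disc at x = +55 and -55 mm, 12 mm diameter. Origin height above the shoulder: 20 mm perched, about 7 mm when meshed and dropped onto the seal, 0 home
- hub_top (a point): centre of the hub's flat top ring (radius 22 to 28 mm), 30 mm above the wheel's origin. Bore: six inner teeth, 7 mm wide, down to radius 15.7 mm, at 0, 60, 120.. degrees from the wheel's x axis
- mark (a point): red line on the disc's top, 64 mm out, at 60 degrees from the wheel's x axis, over an inner tooth. The teeth mesh when it points midway between two white ticks, i.e. when the wheel's yaw relative to the machine is 30 degrees plus a multiple of 60, within about 6 degrees. It starts 12 to 30 degrees from mesh; either way round will do
- peg_a (a point): centre of the top of the drive peg at x = +55 mm of the wheel; the peg stands 22 mm tall on the disc
- peg_b (a point): the same for the peg at x = -55 mm
- cap: red round retaining cap, 0.08 kg, open end down on the bench: ribbed body 34 mm diameter, 34 mm tall, with a flange 46 mm diameter, 6 mm tall, at its lower edge. Blind bore in the underside, radius 11 mm, 28 mm deep. Origin: centre of its underside, z up. In place its underside lies on the hub's top, 30 mm above the shoulder
- jar: small glass jar with a yellow lid, 48 mm diameter, 48 mm tall, a loose bystander, not to be disturbed; origin at the centre of its underside
- spacer: plain aluminium ring 44 mm outside, 20 mm tall, a loose bystander, not to be disturbed; origin at the centre of its underside
- bangle_a: steel bangle 68 mm across, 10 mm tall, a loose bystander, not to be disturbed; origin at the centre of its underside
- bangle_b: brass bangle 64 mm across, 8 mm tall, a loose bystander, not to be disturbed; origin at the centre of its underside
- brush: bench brush lying flat, dark head and light handle, a loose bystander, not to be disturbed; origin near its middle
- puck: round wooden puck, 48 mm diameter, 28 mm tall, a loose bystander, not to be disturbed; origin at the centre of its underside
Mind the look-alikes: they are no part of the job. What is meant by the wheel is not brown, and is the larger of those in its own colour. Of the things shaped like the cap, the red one is meant.

How it is judged:
By the outcome, as a careful person would: the job done as asked, in the order asked, and still so for the second after the job is handed in, with the robot touching nothing.
It also fails if it takes over 56 s, if anything falls off the work surface, if the arm or the gripper's body presses on something with over 40 N, if the wrist force passes 120 N, or if a joint passes its speed limit or range.

## Working session

There is one attempt and no reset: what is moved stays moved. The work goes in short steps, Python scripts to look and compute and a tool call to move; the robot and the scene stay as the last step left them, time stands still between calls to the robot, and variables do not carry over. Pictures are saved under pics/ and viewed, and the job is handed in when it is done.

Besides the shell and the picture viewer there is one more tool, called after "Emit:" as name(argument=value, ...) on one line, values as JSON. servo_tool: Moves the arm, as the interface text tells. Shifts and turns lie within -1 to 1; 1 stands for 25 mm of shift or 0.1 rad of turn. Its arguments: {"type":"object","properties":{"travel":{"type":"array","items":{"type":"array","items":{"type":"number","minimum":-1,"maximum":1}}},"turn":{"type":"array","items":{"type":"array","items":{"type":"number","minimum":-1,"maximum":1}}},"gripper":{"type":"number"}},"required":["travel","turn"]}

```bash
ls; mkdir -p pics
python3 - <<'E'
from plant import status, eyes
import cv2, pickle
s=status.observe();print(s)
P={}
for n in("side","top"):
    im=eyes.snapshot(n);cv2.imwrite(f"pics/{n}0.png",im);P[n]=eyes.camera_params(n);print(n,P[n])
E
```

```text
pics
{'t': 0.0, 'joint_positions': array([-1.49378390e+00,  2.59327691e-01,  1.53608695e+00, -3.24721910e-05,
        1.34800334e+00, -2.02832913e-01]), 'dq': array([ 0.00171925,  0.00060801, -0.00037177, -0.00079111, -0.00068934,
       -0.00039625]), 'effort': array([-4.28099293e-04, -4.37307644e+01, -2.84006095e+01,  7.18302350e-02,
        4.15026792e-02, -1.33911312e-04]), 'ee_pos': array([ 0.15186831, -0.52808611,  0.24282436]), 'tool_rot': array([-9.11854431e-04,  9.90225869e-01,  1.39470050e-01,  4.15778751e-05]), 'force': array([ 0.20878925,  0.61773778, -0.29590273]), 'torque': array([ 0.00570276, -0.01727362, -0.00657988]), 'finger_gap': 0.09272597203459462}
side {'intrinsics': array([[484.38802867,   0.        , 321.64455155],
       [  0.        , 484.38802867, 200.71355232],
       [  0.        ,   0.        ,   1.        ]]), 'R': array([[ 0.93657373, -0.35045632, -0.00316549],
       [-0.25303195, -0.66990824, -0.69799554],
       [ 0.24249637,  0.65452526, -0.71609511]]), 't': array([-0.49065077,  0.20598385,  1.05741763])}
top {'intrinsics': array([[403.1100895 ,   0.        , 315.72384866],
       [  0.        , 403.1100895 , 201.94856745],
       [  0.        ,   0.        ,   1.        ]]), 'R': array([[ 0.02157356, -0.99975544, -0.00486231],
       [-0.98282904, -0.02031636, -0.18339662],
       [ 0.18325299,  0.00873533, -0.98302698]]), 't': array([-0.00911085,  0.50579005,  0.99280303])}
```

View pics/side0.png

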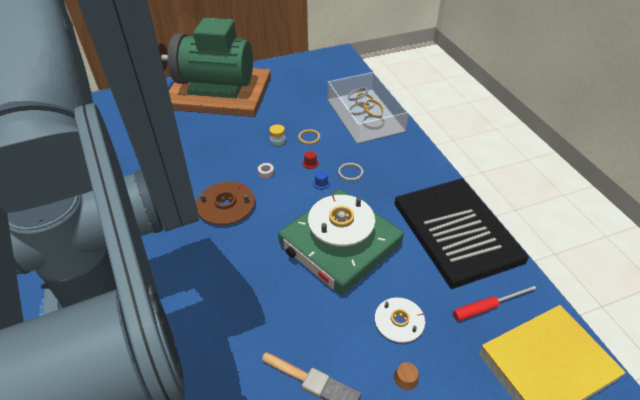

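View pics/top0.png

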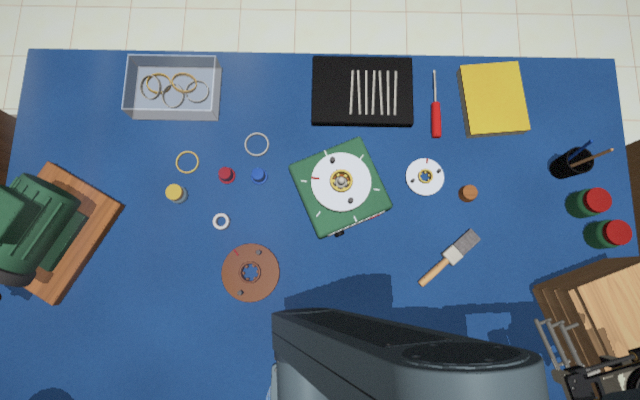

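The side view shows the machine with the large white wheel at (341,220). The top view shows it at (341,181).
- **Wheel candidates (top):** large white (341,181), small white (425,177), brown (250,272). The large white one fits, because it is the larger of the whites and sits on the green machine.
- **Cap candidates (top):** red (226,174), blue (259,174). The red one is meant.

Next I confirm both in an enlarged crop.

Run:
```python
import cv2,numpy as np
t=cv2.imread('pics/top0.png');s=cv2.imread('pics/side0.png')
a=cv2.resize(t[130:245,210:400],None,fx=4,fy=4,interpolation=cv2.INTER_CUBIC)
b=cv2.resize(s[140:295,270:410],None,fx=3.8,fy=3.8,interpolation=cv2.INTER_CUBIC)
cv2.imwrite('pics/ct.png',a);cv2.imwrite('pics/cs.png',b)
```

```text
(no output)
```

View pics/ct.png

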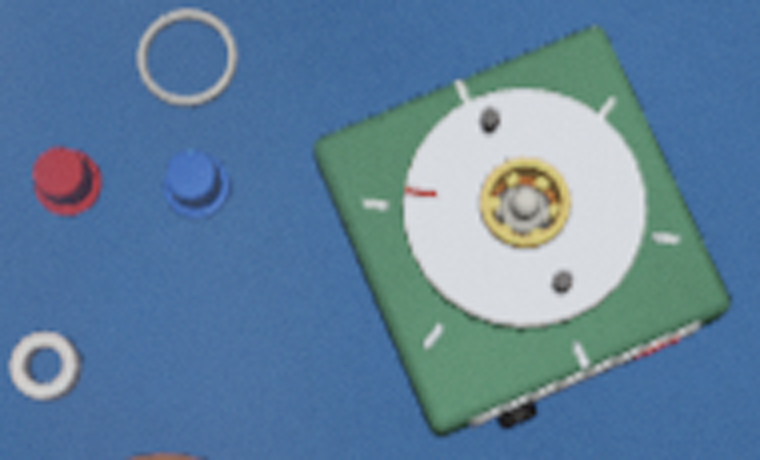

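View pics/cs.png

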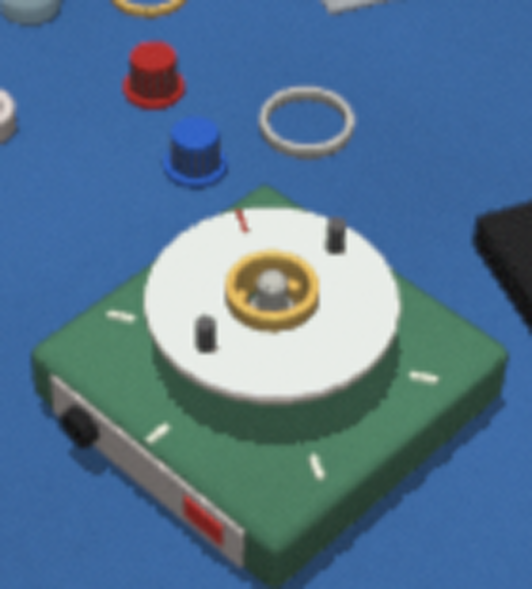

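The crop confirms the red cap (top full-frame ≈ (226,174)) and the large white wheel with two pegs and a red mark. Now I measure.

```bash
cat > h.py <<'E'
import numpy as np,cv2
from plant import eyes,status
def ray(n,uv):
    p=eyes.camera_params(n);K,R,t=map(np.asarray,(p['intrinsics'],p['R'],p['t']))
    return -R.T@t, R.T@np.linalg.solve(K,[uv[0],uv[1],1.])
def plane(n,uv,z):
    c,d=ray(n,uv);return (c+d*(z-c[2])/d[2])
def proj(n,X):
    p=eyes.camera_params(n);c=np.asarray(p['R'])@X+p['t'];u=np.asarray(p['intrinsics'])@c;return u[:2]/u[2]
def two(a,b):
    A=[];B=[]
    for n,uv in(('top',a),('side',b)):
        c,d=ray(n,uv);d=d/np.linalg.norm(d);M=np.eye(3)-np.outer(d,d);A.append(M);B.append(M@c)
    return np.linalg.lstsq(np.vstack(A),np.hstack(B),rcond=None)[0]
def blobs(m,amin,amax,box):
    x0,y0,x1,y1=box;mm=np.zeros_like(m);mm[y0:y1,x0:x1]=m[y0:y1,x0:x1]
    n,l,st,c=cv2.connectedComponentsWithStats(mm.astype(np.uint8))
    return [(c[i].round(2),st[i,4],l==i) for i in range(1,n) if amin<=st[i,4]<=amax]
E
python3 - <<'E'
from h import *
for n,box in(('top',(285,130,400,245)),('side',(275,185,410,295))):
    im=cv2.imread(f'pics/{n}0.png').astype(int);hsv=cv2.cvtColor(im.astype(np.uint8),cv2.COLOR_BGR2HSV)
    w=((hsv[...,1]<75)&(hsv[...,2]>140));
    print(n,'white')
    for c,a,_ in blobs(w,4,6000,box):
        P=plane(n,c,.055 if a<100 else .1);print(c,a,P.round(4))
    print('dark')
    for c,a,_ in blobs(hsv[...,2]<95,4,200,box): print(c,a,plane(n,c,.111).round(4))
    red=((hsv[...,0]<8)|(hsv[...,0]>172))&(hsv[...,1]>100)
    print('redmark')
    for c,a,_ in blobs(red,3,100,box): print(c,a,plane(n,c,.1).round(4))
    print('cap')
    red=((hsv[...,0]<8)|(hsv[...,0]>172))&(hsv[...,1]>120)
    bx=(210,160,240,190) if n=='top' else (295,145,325,175)
    for c,a,m in blobs(red,20,500,bx):
        ys,xs=np.where(m);print(c,a,xs.min(),xs.max(),ys.min(),ys.max(),plane(n,c,.017).round(4))
E
```

```text
top white
[341.02 181.  ] 2527 [ 0.5498 -0.0602  0.1   ]
[340.53 181.75] 97 [ 0.5587 -0.0614  0.055 ]
[303.36 180.61] 28 [0.5597 0.0347 0.055 ]
[376.57 189.09] 23 [ 0.5412 -0.1542  0.055 ]
[317.96 213.71] 24 [ 0.474  -0.0048  0.055 ]
[374.25 215.08] 36 [ 0.4735 -0.1479  0.055 ]
[354.38 219.71] 34 [ 0.4605 -0.0975  0.055 ]
[360.4 220.9] 10 [ 0.4578 -0.1128  0.055 ]
[346.4 226.9] 10 [ 0.4418 -0.0774  0.055 ]
[334.89 231.79] 19 [ 0.4288 -0.0485  0.055 ]
dark
[331.8 161.4] 5 [ 0.5963 -0.0364  0.111 ]
[293.5 180.5] 4 [0.546  0.0564 0.111 ]
[296.17 186.5 ] 6 [0.5312 0.0494 0.111 ]
[299.5 194.5] 4 [0.5115 0.0407 0.111 ]
[303.54 204.  ] 13 [0.4882 0.0303 0.111 ]
[349.75 201.75] 4 [ 0.4961 -0.0812  0.111 ]
[387.8 208.9] 10 [ 0.4805 -0.1728  0.111 ]
[308.  214.5] 6 [0.4628 0.0189 0.111 ]
[317.19 231.42] 31 [ 0.4225 -0.004   0.111 ]
[338.95 233.32] 40 [ 0.4191 -0.0559  0.111 ]
redmark
[316. 178.] 5 [0.5562 0.0017 0.1   ]
cap
[225.8  174.26] 158 219 234 167 182 [0.5822 0.2454 0.017 ]
side white
[341.18 220.09] 2228 [ 0.5455 -0.0669  0.1   ]
[341.35 213.48] 40 [ 0.5701 -0.0104  0.055 ]
[301.48 222.65] 23 [ 0.4722 -0.0045  0.055 ]
[380.96 238.77] 26 [ 0.6245 -0.1141  0.055 ]
[308.8  259.68] 84 [ 0.4522 -0.1122  0.055 ]
[311.35 253.39] 23 [ 0.4632 -0.0979  0.055 ]
[353.04 262.27] 26 [ 0.5396 -0.1526  0.055 ]
dark
[321. 185.] 5 [0.5389 0.0434 0.111 ]
[357.89 202.58] 19 [ 0.5969 -0.0399  0.111 ]
[323.57 228.39] 23 [ 0.4969 -0.0848  0.111 ]
[280.87 240.33] 46 [ 0.4011 -0.0842  0.111 ]
[290.61 252.16] 95 [ 0.4105 -0.1215  0.111 ]
[320.5 278.5] 4 [ 0.4453 -0.2046  0.111 ]
redmark
[323.15 276.53] 60 [ 0.4546 -0.1947  0.1   ]
cap
[309.96 159.68] 187 303 317 151 167 [0.5794 0.2408 0.017 ]
```

Emit:
servo_tool(travel=[[0.93, -0.62, 0], [0.93, -0.62, 0], [0.93, -0.62, 0], [0.93, -0.62, 0], [0.93, -0.62, 0], [0.93, -0.62, 0], [0.93, -0.62, 0], [0.93, -0.62, 0], [0.93, -0.62, 0], [0.93, -0.62, 0], [0.93, -0.62, 0], [0.93, -0.62, 0], [0.93, -0.62, 0], [0.93, -0.62, 0], [0.93, -0.62, 0], [0.93, -0.62, 0], [0.93, -0.62, 0], [0.93, -0.62, 0], [0.93, -0.62, 0], [0.93, -0.62, 0]], turn=[[0, 0, 0], [0, 0, 0], [0, 0, 0], [0, 0, 0], [0, 0, 0], [0, 0, 0], [0, 0, 0], [0, 0, 0], [0, 0, 0], [0, 0, 0], [0, 0, 0], [0, 0, 0], [0, 0, 0], [0, 0, 0], [0, 0, 0], [0, 0, 0], [0, 0, 0], [0, 0, 0], [0, 0, 0], [0, 0, 0]], gripper=0)

```text
t: 1.77
ee_pos: [0.5232, -0.0828, 0.2365]
tool_rot: [-0.007, 0.991, 0.134, -0.004]
force: [0.5, -0.4, 0.1]
finger_gap: 0.0928
```

```bash
cat >> h.py <<'E'
from scipy.spatial.transform import Rotation as Ro
def goto(xyz,yaw_deg):
    s=status.observe();q=s['tool_rot'];R=Ro.from_quat([q[1],q[2],q[3],q[0]])
    T=Ro.from_euler('z',yaw_deg,degrees=True)*Ro.from_euler('x',180,degrees=True)
    d=R.inv().apply(np.array(xyz)-s['ee_pos'])/.025; r=(R.inv()*T).as_rotvec()/.1
    x=R.apply([1,0,0]);print('t',round(s['t'],2),'ee',s['ee_pos'].round(4),'yaw',np.degrees(np.arctan2(x[1],x[0])).round(2),'q6',s['joint_positions'][5].round(2),'F',s['force'].round(1),'gap',round(s['finger_gap'],4))
    print('travel units',d.round(2),'turn units',r.round(2))
E
python3 -c "
from h import *
goto([.55,-.06,.16],24)"
```

```text
t 1.77 ee [ 0.5232 -0.0828  0.2365] yaw 15.43 q6 0.93 F [ 0.5 -0.4  0.1] gap 0.0928
travel units [ 1.29 -0.55  3.06] turn units [-0.15  0.05 -1.5 ]
```

Emit:
servo_tool(travel=[[0.33, -0.14, 0.77], [0.33, -0.14, 0.77], [0.33, -0.14, 0.77], [0.33, -0.14, 0.77], [0, 0, 0], [0, 0, 0]], turn=[[-0.04, 0.01, -0.38], [-0.04, 0.01, -0.38], [-0.04, 0.01, -0.38], [-0.04, 0.01, -0.38], [0, 0, 0], [0, 0, 0]])

```text
t: 2.27
ee_pos: [0.5535, -0.0508, 0.1556]
tool_rot: [0.0, 0.976, 0.216, 0.0]
force: [0.7, -0.0, 0.4]
finger_gap: 0.0929
```

```bash
python3 -c "
from h import *
goto([.549,-.06,.129],24)
a=eyes.snapshot('top')[100:260,260:440];b=eyes.snapshot('side')[140:300,250:430]
cv2.imwrite('pics/p1.png',cv2.resize(np.hstack([a,b]),None,fx=2.2,fy=2.2))"
```

```text
t 2.27 ee [ 0.5535 -0.0508  0.1556] yaw 24.95 q6 0.84 F [ 0.7 -0.   0.4] gap 0.0929
travel units [-0.32  0.26  1.07] turn units [ 0.   -0.    0.17]
```

View pics/p1.png

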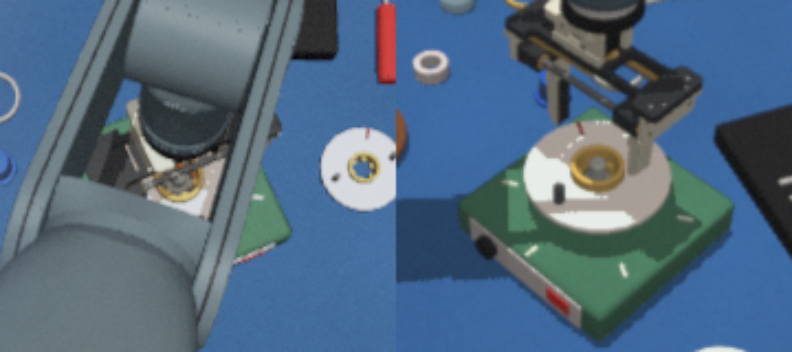

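The side view (right panel) shows the open jaws straddling the hub, with both pegs clear. I correct xy and go down to the hub.

Emit:
servo_tool(travel=[[-0.16, 0.13, 0.15], [-0.16, 0.13, 0.2], [0, 0, 0.35], [0, 0, 0.35], [0, 0, 0]], turn=[[0, 0, 0.08], [0, 0, 0.09], [0, 0, 0], [0, 0, 0], [0, 0, 0]])

```text
t: 2.78
ee_pos: [0.55, -0.0647, 0.1325]
tool_rot: [0.003, 0.979, 0.204, 0.004]
force: [-0.2, 1.1, 0.6]
finger_gap: 0.0932
```

```bash
python3 -c "
from h import *
goto([.549,-.06,.129],24)"
```

```text
t 2.78 ee [ 0.55   -0.0647  0.1325] yaw 23.51 q6 0.84 F [-0.2  1.1  0.6] gap 0.0932
travel units [ 0.04 -0.19  0.14] turn units [ 0.07 -0.07 -0.09]
```

Emit:
servo_tool(travel=[[0.03, -0.17, 0.13], [0, 0, 0], [0, 0, 0]], turn=[[0.06, -0.06, 0], [0, 0, 0], [0, 0, 0]])

```text
t: 3.03
ee_pos: [0.5484, -0.0606, 0.1283]
tool_rot: [-0.0, 0.979, 0.203, -0.0]
force: [-0.3, 0.1, -1.3]
finger_gap: 0.093
```

Emit:
servo_tool(travel=[[0, 0, 0], [0, 0, 0], [0, 0, 0], [0, 0, 0], [0, 0, 0], [0, 0, 0]], turn=[[0, 0, 0], [0, 0, 0], [0, 0, 0], [0, 0, 0], [0, 0, 0], [0, 0, 0]], gripper=1)

```text
t: 3.53
ee_pos: [0.5492, -0.0601, 0.129]
tool_rot: [0.0, 0.979, 0.204, 0.0]
force: [-0.2, 0.3, -0.3]
finger_gap: 0.0578
```

```bash
python3 -c "
from h import *
goto([.549,-.06,.129],24)"
```

```text
t 3.53 ee [ 0.5492 -0.0601  0.129 ] yaw 23.5 q6 0.85 F [-0.2  0.3 -0.3] gap 0.0578
travel units [-0.   -0.01  0.  ] turn units [ 0.   -0.   -0.09]
```

Emit:
servo_tool(travel=[[0, 0, 0], [0, 0, 0], [0, 0, 0], [0, 0, 0], [0, 0, 0], [0, 0, 0], [0, 0, 0]], turn=[[0, 0, 0], [0, 0, 0], [0, 0, -0.5], [0, 0, -0.5], [0, 0, -0.5], [0, 0, 0], [0, 0, 0]])

```text
t: 4.12
ee_pos: [0.5491, -0.0601, 0.129]
tool_rot: [0.0, 0.96, 0.279, 0.0]
force: [-0.1, -0.3, -0.4]
finger_gap: 0.0556
```

```bash
python3 -c "
from h import *
goto([.5495,-.06,.129],54)
a=eyes.snapshot('top')[100:260,260:440];b=eyes.snapshot('side')[140:300,250:430]
cv2.imwrite('pics/p2.png',cv2.resize(np.hstack([a,b]),None,fx=2.2,fy=2.2))"
```

```text
t 4.12 ee [ 0.5491 -0.0601  0.129 ] yaw 32.37 q6 0.69 F [-0.1 -0.3 -0.4] gap 0.0556
travel units [0.01 0.   0.  ] turn units [ 0.   -0.   -3.78]
```

View pics/p2.png

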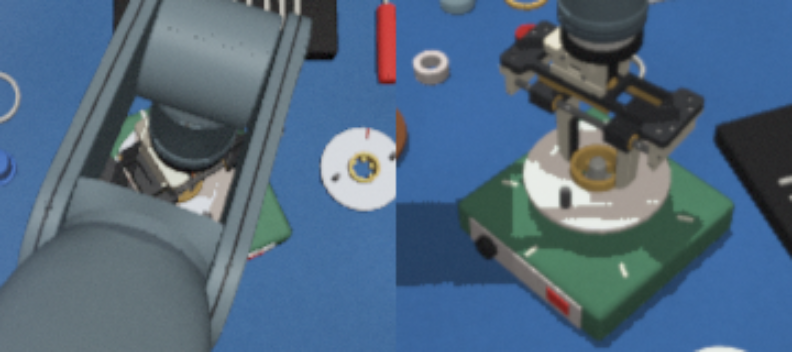

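The hub is gripped (gap 55.6 mm) and the wheel follows: the near peg moved from (559,193) to (566,197) in the side crop. I continue the turn to 30°.

Emit:
servo_tool(travel=[[0, 0, 0], [0, 0, 0], [0, 0, 0], [0, 0, 0], [0, 0, 0], [0, 0, 0], [0, 0, 0], [0, 0, 0], [0, 0, 0]], turn=[[0, 0, -0.5], [0, 0, -0.5], [0, 0, -0.5], [0, 0, -0.5], [0, 0, -0.5], [0, 0, -0.5], [0, 0, -0.5], [0, 0, 0], [0, 0, 0]])

```text
t: 4.97
ee_pos: [0.5482, -0.0599, 0.1276]
tool_rot: [-0.001, 0.896, 0.444, -0.001]
force: [1.0, -1.2, -3.9]
finger_gap: 0.0555
```

```bash
python3 -c "
from h import *
goto([.5495,-.06,.129],54)
b=eyes.snapshot('side')[140:300,250:430]
cv2.imwrite('pics/p3.png',cv2.resize(b,None,fx=3.3,fy=3.3))"
```

```text
t 4.97 ee [ 0.5482 -0.0599  0.1276] yaw 52.71 q6 0.34 F [ 1.  -1.2 -3.9] gap 0.0555
travel units [ 0.03  0.05 -0.06] turn units [-0.02  0.01 -0.22]
```

View pics/p3.png

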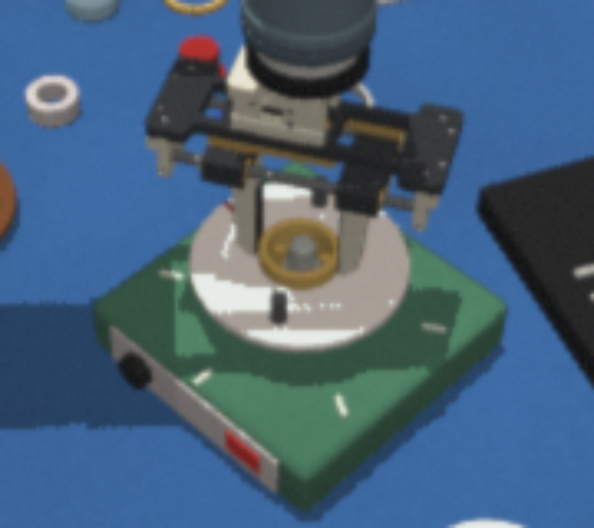

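The near peg at crop (279,305) lies about midway between the ticks at (202,376) and (340,404). The wrist now carries the wheel's weight (-3.9 N), so the teeth have cleared. I lower it.

Emit:
servo_tool(travel=[[0, 0, 0.12], [0, 0, 0.12], [0, 0, 0.12], [0, 0, 0]], turn=[[0, 0, 0], [0, 0, 0], [0, 0, 0], [0, 0, 0]])

```text
t: 5.35
ee_pos: [0.5484, -0.0599, 0.1175]
tool_rot: [-0.001, 0.897, 0.442, -0.001]
force: [1.5, -1.1, -3.1]
finger_gap: 0.0559
```

```bash
python3 -c "
from h import *
goto([.5495,-.06,.116],54)
b=eyes.snapshot('side')[140:300,250:430]
cv2.imwrite('pics/p4.png',cv2.resize(b,None,fx=3.3,fy=3.3))"
```

```text
t 5.35 ee [ 0.5484 -0.0599  0.1175] yaw 52.48 q6 0.34 F [ 1.5 -1.1 -3.1] gap 0.0559
travel units [0.02 0.04 0.06] turn units [-0.02  0.   -0.26]
```

View pics/p4.png

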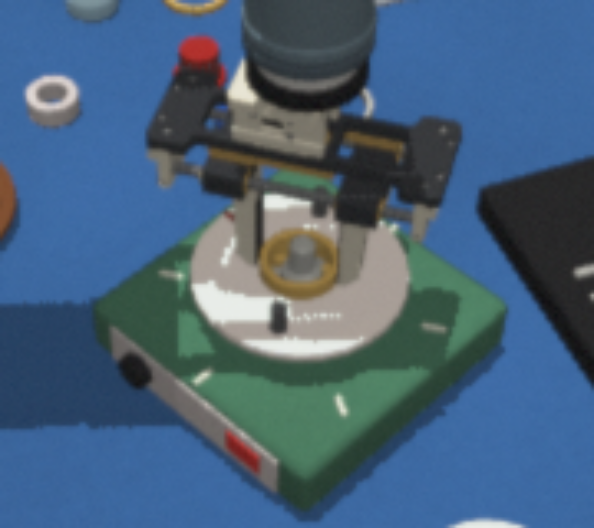

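Emit:
servo_tool(travel=[[0.02, 0.04, 0.1], [0, 0, 0.1], [0, 0, 0.12], [0, 0, 0.15]], turn=[[-0.02, 0, 0], [0, 0, 0], [0, 0, 0], [0, 0, 0]])

```text
t: 5.73
ee_pos: [0.5488, -0.0599, 0.11]
tool_rot: [0.0, 0.897, 0.442, -0.0]
force: [-4.1, 0.8, 9.8]
finger_gap: 0.0555
```

```bash
python3 -c "
from h import *
goto([.5495,-.06,.109],54)"
```

```text
t 5.73 ee [ 0.5488 -0.0599  0.11  ] yaw 52.47 q6 0.35 F [-4.1  0.8  9.8] gap 0.0555
travel units [0.01 0.02 0.04] turn units [ 0.    0.01 -0.27]
```

Emit:
servo_tool(travel=[[0, 0, 0.15], [0, 0, 0.15], [0, 0, 0]], turn=[[0, 0, 0], [0, 0, 0], [0, 0, 0]])

```text
t: 5.98
ee_pos: [0.5488, -0.0598, 0.11]
tool_rot: [0.002, 0.897, 0.442, 0.0]
force: [-0.0, -0.1, -2.7]
finger_gap: 0.0555
```

```bash
python3 -c "
from h import *
goto([.5495,-.06,.109],54)
b=eyes.snapshot('side')[140:300,250:430]
cv2.imwrite('pics/p5.png',cv2.resize(b,None,fx=3.3,fy=3.3))"
```

```text
t 5.98 ee [ 0.5488 -0.0598  0.11  ] yaw 52.49 q6 0.35 F [-0.  -0.1 -2.7] gap 0.0555
travel units [0.01 0.03 0.04] turn units [ 0.03  0.01 -0.26]
```

View pics/p5.png

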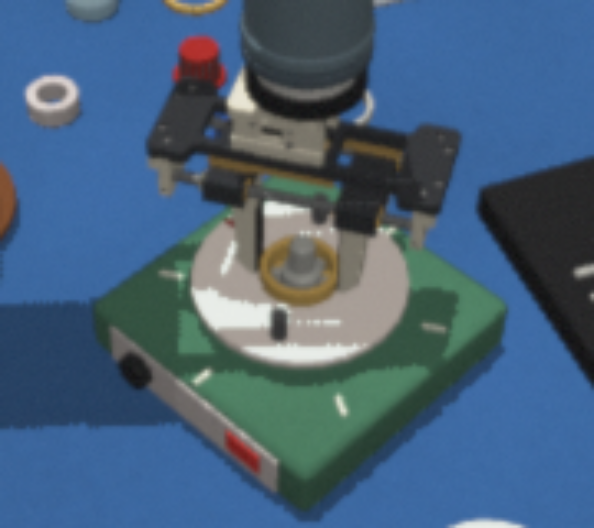

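The wheel came down with the gripper. Now I let go, rise, set the jaws to ~49 mm and press on the hub's top ring. The contact height will also tell me how far it has gone.

Emit:
servo_tool(travel=[[0, 0, 0], [0, 0, 0], [0, 0, 0], [0, 0, -0.5], [0, 0, -0.5], [0, 0, -0.4], [0, 0, 0]], turn=[[0, 0, 0], [0, 0, 0], [0, 0, 0], [0, 0, 0], [0, 0, 0], [0, 0, 0], [0, 0, 0]], gripper=0.2)

```text
t: 6.62
ee_pos: [0.5485, -0.0595, 0.1445]
tool_rot: [0.001, 0.897, 0.442, -0.0]
force: [0.7, 0.1, 0.0]
finger_gap: 0.0745
```

Emit:
servo_tool(travel=[[0, 0, 0], [0, 0, 0], [0, 0, 0], [0, 0, 0]], turn=[[0, 0, 0], [0, 0, 0], [0, 0, 0], [0, 0, 0]], gripper=0.47)

```text
t: 6.95
ee_pos: [0.5483, -0.0595, 0.1433]
tool_rot: [0.0, 0.897, 0.442, -0.001]
force: [-0.5, 0.9, -0.2]
finger_gap: 0.0527
```

```bash
python3 -c "
from h import *
goto([.549,-.06,.124],54)
b=eyes.snapshot('side')[140:300,250:430]
cv2.imwrite('pics/p6.png',cv2.resize(b,None,fx=3.3,fy=3.3))"
```

```text
t 6.95 ee [ 0.5483 -0.0595  0.1433] yaw 52.45 q6 0.35 F [-0.5  0.9 -0.2] gap 0.0527
travel units [0.   0.03 0.77] turn units [ 0.    0.01 -0.27]
```

View pics/p6.png

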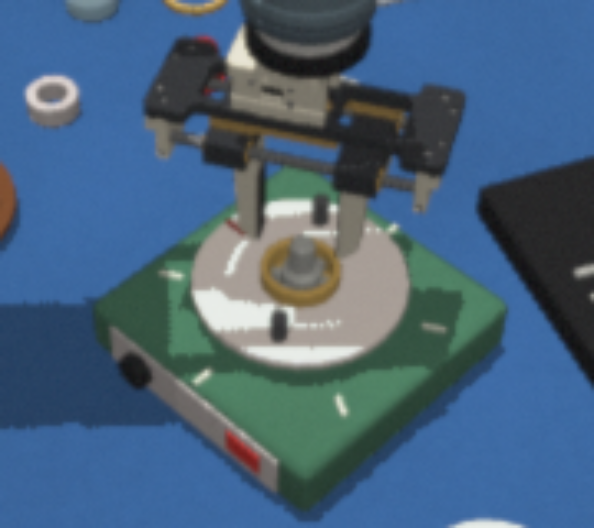

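Emit:
servo_tool(travel=[[0, 0, 0.2], [0, 0.02, 0.2], [0, 0.02, 0.2], [0, 0, 0.2], [0, 0, 0.1], [0, 0, 0.1]], turn=[[0, 0, 0], [0, 0, 0], [0, 0, 0], [0, 0, 0], [0, 0, 0], [0, 0, 0]], gripper=0.5)

```text
t: 7.5
ee_pos: [0.5487, -0.06, 0.117]
tool_rot: [0.0, 0.897, 0.442, -0.001]
force: [-13.2, 4.4, 47.4]
finger_gap: 0.0463
```

Emit:
servo_tool(travel=[[0, 0, 0.08], [0, 0, 0.08], [0, 0, 0.08]], turn=[[0, 0, 0], [0, 0, 0], [0, 0, 0]])

```text
t: 7.75
ee_pos: [0.5485, -0.06, 0.1172]
tool_rot: [0.001, 0.897, 0.442, -0.001]
force: [-5.1, 1.8, 16.5]
finger_gap: 0.0468
```

```bash
python3 -c "
from h import *
goto([.549,-.06,.124],54)
b=eyes.snapshot('side')[140:300,250:430]
cv2.imwrite('pics/p7.png',cv2.resize(b,None,fx=3.3,fy=3.3))"
```

```text
t 7.75 ee [ 0.5485 -0.06    0.1172] yaw 52.49 q6 0.35 F [-5.1  1.8 16.5] gap 0.0468
travel units [ 0.01  0.02 -0.27] turn units [ 0.01  0.02 -0.26]
```

View pics/p7.png

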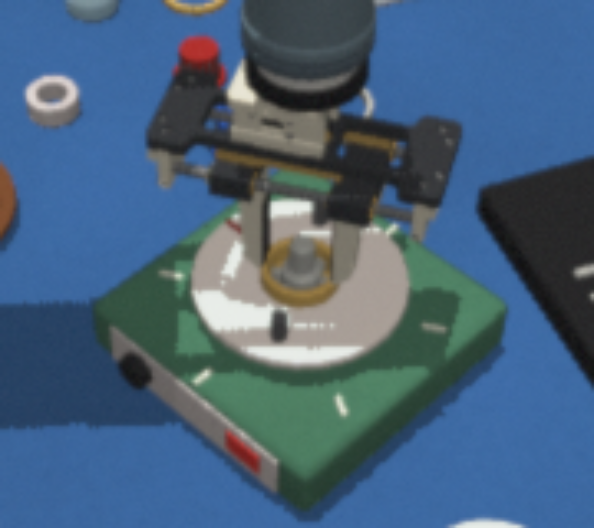

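The ring contact holds at TCP z 0.117, so the hub top is at 0.092, the home height. It did not go lower under 47 N. Next I rise and head for the cap.

Emit:
servo_tool(travel=[[0, 0, -0.5], [0, 0, -0.9], [0, 0, -0.9]], turn=[[0, 0, 0], [0, 0, 0], [0, 0, -0.2]])

```text
t: 8.05
ee_pos: [0.5452, -0.0589, 0.1719]
tool_rot: [-0.002, 0.892, 0.451, -0.004]
force: [1.7, -0.5, -0.2]
finger_gap: 0.0466
```

```bash
python3 -c "
from h import *
goto([.581,.243,.15],54)"
```

```text
t 8.05 ee [ 0.5452 -0.0589  0.1719] yaw 53.63 q6 0.33 F [ 1.7 -0.5 -0.2] gap 0.0466
travel units [10.58 -6.    0.87] turn units [-0.08  0.05 -0.06]
```

Emit:
servo_tool(travel=[[0.75, -0.43, -0.2], [0.75, -0.43, -0.2], [0.75, -0.43, 0], [0.75, -0.43, 0], [0.75, -0.43, 0], [0.75, -0.43, 0], [0.75, -0.43, 0], [0.75, -0.43, 0], [0.75, -0.43, 0], [0.75, -0.43, 0], [0.75, -0.43, 0.1], [0.75, -0.43, 0.1], [0.75, -0.43, 0.1], [0.75, -0.43, 0.1], [0, 0, 0], [0, 0, 0]], turn=[[-0.08, 0.05, 0], [0, 0, 0], [0, 0, 0], [0, 0, 0], [0, 0, 0], [0, 0, 0], [0, 0, 0], [0, 0, 0], [0, 0, 0], [0, 0, 0], [0, 0, 0], [0, 0, 0], [0, 0, 0], [0, 0, 0], [0, 0, 0], [0, 0, 0]], gripper=0.35)

```text
t: 9.38
ee_pos: [0.5843, 0.254, 0.1724]
tool_rot: [0.004, 0.893, 0.45, 0.003]
force: [-0.1, -0.4, -0.1]
finger_gap: 0.0607
```

```bash
python3 -c "
from h import *
goto([.581,.243,.08],54)
S=eyes.snapshot('side');T=eyes.snapshot('top');cv2.imwrite('pics/side8.png',S);cv2.imwrite('pics/top8.png',T)
b=S[110:290,240:420];a=T[110:290,190:400]
cv2.imwrite('pics/p8.png',cv2.resize(np.hstack([a,b]),None,fx=2,fy=2,interpolation=cv2.INTER_CUBIC))"
```

```text
t 9.38 ee [0.5843 0.254  0.1724] yaw 53.5 q6 0.88 F [-0.1 -0.4 -0.1] gap 0.0607
travel units [-0.44  0.12  3.69] turn units [ 0.09 -0.02 -0.09]
```

View pics/p8.png

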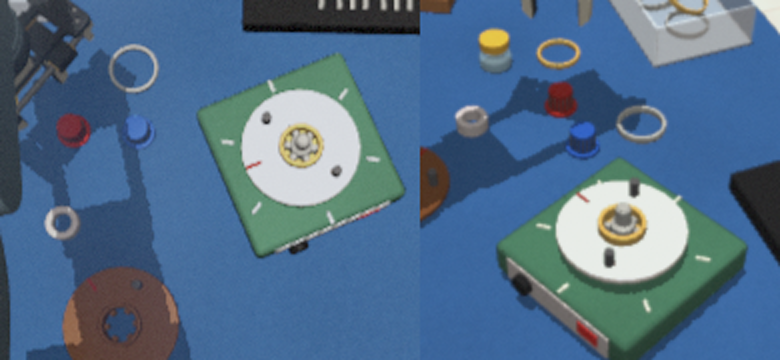

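Both views show the wheel seated, with the mark midway between ticks, and the cap clear (top ≈ (226,174)). I check the wheel's height and measure the nose and cap by two-view rays.

Run:
```python
from h import *
T=cv2.imread('pics/top8.png');S=cv2.imread('pics/side8.png')
R={}
for n,im,box in(('top',T,(285,130,400,245)),('side',S,(275,185,410,295))):
    hsv=cv2.cvtColor(im,cv2.COLOR_BGR2HSV)
    w=(hsv[...,1]<75)&(hsv[...,2]>140)
    b=max(blobs(w,500,6000,box),key=lambda q:q[1]);cn,_=cv2.findContours(b[2].astype(np.uint8),cv2.RETR_EXTERNAL,cv2.CHAIN_APPROX_NONE)
    e=cv2.fitEllipse(cv2.convexHull(max(cn,key=len)));print(n,'disc ellipse',np.round(e[0],2),np.round(e[1],2))
    yl=(hsv[...,0]>14)&(hsv[...,0]<32)&(hsv[...,1]>110)
    bs=blobs(yl,15,900,box);pts=np.vstack([np.argwhere(q[2])[:,::-1] for q in bs]).astype(np.int32)
    h=cv2.fitEllipse(cv2.convexHull(pts));print('hub',np.round(h[0],2),np.round(h[1],2),[int(q[1]) for q in bs])
    R[n]=(e[0],h[0])
for i in(0,1): print(('disc','hub')[i],two(R['top'][i],R['side'][i]).round(4))
for z in(.080,.087,.1): print(z,[plane(n,R[n][0],z)[:2].round(4) for n in R])
for n in R: print(n,'expected disc centre px, home/on seal',[proj(n,np.array([.5495,-.06,z])).round(1) for z in(.08,.087,.1)])
for n,im in(('top',T),('side',S)):
    hsv=cv2.cvtColor(im,cv2.COLOR_BGR2HSV);red=((hsv[...,0]<8)|(hsv[...,0]>172))&(hsv[...,1]>120)
    bx=(205,155,245,195) if n=='top' else (290,140,330,180)
    for c,a,m in blobs(red,20,500,bx):
        ys,xs=np.where(m);print('cap',c,a,xs.min(),xs.max(),ys.min(),ys.max())
for n,im,c in(('top',T,proj('top',np.array([.5495,-.06,.116]))),('side',S,proj('side',np.array([.5495,-.06,.116])))):
    print(n,'pred nose',c)
a=cv2.resize(T[160:200,320:365],None,fx=8,fy=8,interpolation=cv2.INTER_CUBIC);b=cv2.resize(S[195:240,320:365],None,fx=8,fy=8,interpolation=cv2.INTER_CUBIC)[:320]
cv2.imwrite('pics/p9.png',np.hstack([a,b]))
a=cv2.resize(T[155:195,205:250],None,fx=8,fy=8,interpolation=cv2.INTER_CUBIC);b=cv2.resize(S[140:180,290:335],None,fx=8,fy=8,interpolation=cv2.INTER_CUBIC)
cv2.imwrite('pics/p10.png',np.hstack([a,b]))
```

```text
top disc ellipse [341.07 178.89] [61.22 69.4 ]Traceback (most recent call last):
  File "<stdin>", line 10, in <module>
    return _nx.concatenate(arrs, 0, dtype=dtype, casting=casting)
           ~~~~~~~~~~~~~~~^^^^^^^^^^^^^^^^^^^^^^^^^^^^^^^^^^^^^^^
ValueError: need at least one array to concatenate
```

Run:
```python
from h import *
T=cv2.imread('pics/top8.png');S=cv2.imread('pics/side8.png')
R={}
for n,im,box in(('top',T,(285,130,400,245)),('side',S,(275,185,410,295))):
    hsv=cv2.cvtColor(im,cv2.COLOR_BGR2HSV)
    w=((hsv[...,1]<75)&(hsv[...,2]>140)).astype(np.uint8);w=cv2.morphologyEx(w,cv2.MORPH_OPEN,np.ones((5,5)))
    b=max(blobs(w,500,6000,box),key=lambda q:q[1]);cn,_=cv2.findContours(b[2].astype(np.uint8),cv2.RETR_EXTERNAL,cv2.CHAIN_APPROX_NONE)
    e=cv2.fitEllipse(cv2.convexHull(max(cn,key=len)));print(n,'disc ellipse',np.round(e[0],2),np.round(e[1],2))
    R[n]=e[0]
print('disc',two(R['top'],R['side']).round(4))
for z in(.080,.087,.1): print(z,[plane(n,R[n],z)[:2].round(4) for n in R])
for n in R: print(n,'expected px',[proj(n,np.array([.5495,-.06,z])).round(1) for z in(.08,.087,.1)])
for n,im in(('top',T),('side',S)):
    hsv=cv2.cvtColor(im,cv2.COLOR_BGR2HSV);red=((hsv[...,0]<8)|(hsv[...,0]>172))&(hsv[...,1]>120)
    bx=(205,155,245,195) if n=='top' else (290,140,330,180)
    for c,a,m in blobs(red,20,500,bx):
        ys,xs=np.where(m);print('cap',c,a,xs.min(),xs.max(),ys.min(),ys.max())
    print(n,'pred nose',proj(n,np.array([.5495,-.06,.116])).round(1))
a=cv2.resize(T[160:200,320:365],None,fx=8,fy=8,interpolation=cv2.INTER_CUBIC);b=cv2.resize(S[195:235,320:365],None,fx=8,fy=8,interpolation=cv2.INTER_CUBIC)
cv2.imwrite('pics/p9.png',np.hstack([a,b]))
a=cv2.resize(T[155:195,205:250],None,fx=8,fy=8,interpolation=cv2.INTER_CUBIC);b=cv2.resize(S[140:180,290:335],None,fx=8,fy=8,interpolation=cv2.INTER_CUBIC)
cv2.imwrite('pics/p10.png',np.hstack([a,b]))
```

```text
top disc ellipse [340.2  183.27] [58.78 60.76]
side disc ellipse [340.61 224.79] [51.31 67.27]
disc [ 0.5488 -0.0594  0.0754]
0.08 [array([ 0.5487, -0.0593]), array([ 0.5462, -0.0631])]
0.087 [array([ 0.5471, -0.0589]), array([ 0.5437, -0.0688])]
0.1 [array([ 0.544 , -0.0582]), array([ 0.5391, -0.0793])]
top expected px [array([340.5, 183. ]), array([340.7, 182.3]), array([340.9, 181.1])]
side expected px [array([341.5, 223.4]), array([341.5, 221.4]), array([341.7, 217.5])]
cap [224.58 172.64] 105 219 230 167 178
cap [230.94 177.85] 33 224 234 171 182
top pred nose [341.3 179.6]
cap [310.06 159.81] 181 303 317 152 167
side pred nose [341.9 212.6]
```

View pics/p9.png

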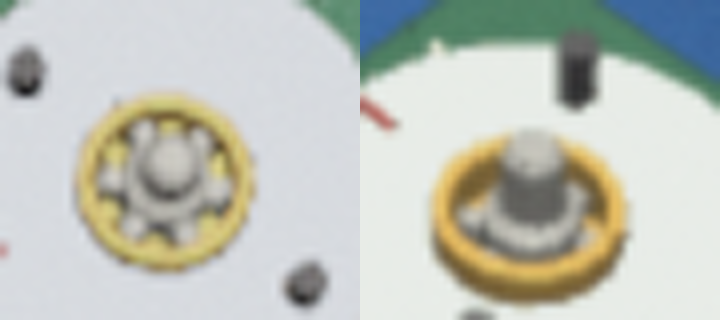

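View pics/p10.png

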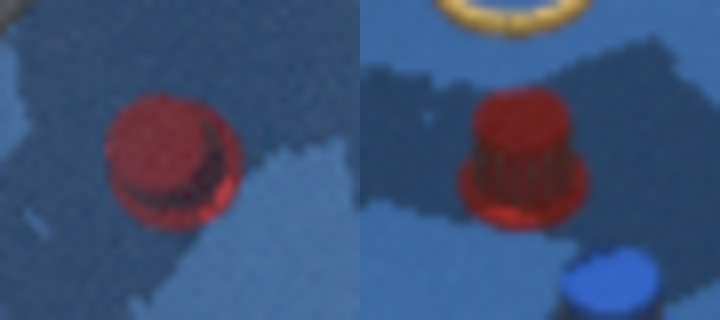

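Crops: the nose tip is at top (341.2,179.9) and side (341.6,212.8), within half a pixel of the prediction for (0.5495,-0.060,0.116). The triangulated disc height is 0.075, which fits home (0.080). The cap's top face is at top (224.8,172.9) and side (310.2,155.3).

```bash
python3 -c "
from h import *
print(two((224.4,172.5),(309.8,154.8)),plane('top',(224.4,172.5),.034),plane('side',(309.8,154.8),.034))
print(two((340.9,179.5),(341.3,212.4)))
print(two((258.5,173.5),(321.5,180)),'blue')
goto([.581,.242,.08],54)"
```

```text
[0.582494   0.2465168  0.02968936] [0.58261577 0.24537198 0.034     ] [0.57961241 0.2415583  0.034     ]
[ 0.54912275 -0.05889528  0.11587814]
[0.58522277 0.15863027 0.01112375] blue
t 9.48 ee [0.5842 0.2532 0.1725] yaw 53.42 q6 0.88 F [ 0.1 -0.3 -0.4] gap 0.0605
travel units [-0.44  0.13  3.7 ] turn units [ 0.09 -0.02 -0.1 ]
```

Emit:
servo_tool(travel=[[-0.16, 0.04, 0.7], [-0.16, 0.04, 0.7], [-0.06, 0.03, 0.7], [0, 0, 0.7], [0, 0, 0.4], [0, 0, 0]], turn=[[0.05, 0, -0.05], [0.04, 0, -0.05], [0, 0, 0], [0, 0, 0], [0, 0, 0], [0, 0, 0]])

```text
t: 9.98
ee_pos: [0.5834, 0.237, 0.0928]
tool_rot: [0.001, 0.892, 0.451, 0.003]
force: [0.2, -0.4, -0.4]
finger_gap: 0.061
```

```bash
python3 -c "
from h import *
goto([.5815,.244,.037],54)"
```

```text
t 9.98 ee [0.5834 0.237  0.0928] yaw 53.66 q6 0.84 F [ 0.2 -0.4 -0.4] gap 0.061
travel units [ 0.17 -0.24  2.23] turn units [ 0.05 -0.05 -0.06]
```

Emit:
servo_tool(travel=[[0.17, -0.24, 0.3], [0, 0, 0.3], [0, 0, 0]], turn=[[0.05, -0.05, -0.05], [0, 0, 0], [0, 0, 0]])

```text
t: 10.23
ee_pos: [0.5821, 0.243, 0.0783]
tool_rot: [0.0, 0.892, 0.453, 0.001]
force: [-0.5, -0.6, -0.1]
finger_gap: 0.0603
```

```bash
python3 -c "
from h import *
goto([.5815,.244,.037],54)"
```

```text
t 10.23 ee [0.5821 0.243  0.0783] yaw 53.83 q6 0.85 F [-0.5 -0.6 -0.1] gap 0.0603
travel units [ 0.01 -0.04  1.65] turn units [ 0.01 -0.01 -0.03]
```

Emit:
servo_tool(travel=[[0, -0.04, 0.45], [0, 0, 0.45], [0, 0, 0.4], [0, 0, 0.35], [0, 0, 0]], turn=[[0, 0, 0], [0, 0, 0], [0, 0, 0], [0, 0, 0], [0, 0, 0]])

```text
t: 10.65
ee_pos: [0.5824, 0.2447, 0.0345]
tool_rot: [0.001, 0.891, 0.453, 0.002]
force: [-0.2, -0.6, 0.3]
finger_gap: 0.0604
```

```bash
python3 -c "
from h import *
goto([.5815,.244,.037],54)
b=eyes.snapshot('side')[110:200,260:360]
cv2.imwrite('pics/p11.png',cv2.resize(b,None,fx=6,fy=6,interpolation=cv2.INTER_CUBIC))"
```

```text
t 10.65 ee [0.5824 0.2447 0.0345] yaw 53.91 q6 0.85 F [-0.2 -0.6  0.3] gap 0.0604
travel units [-0.04 -0.01 -0.1 ] turn units [ 0.03 -0.04 -0.02]
```

View pics/p11.png

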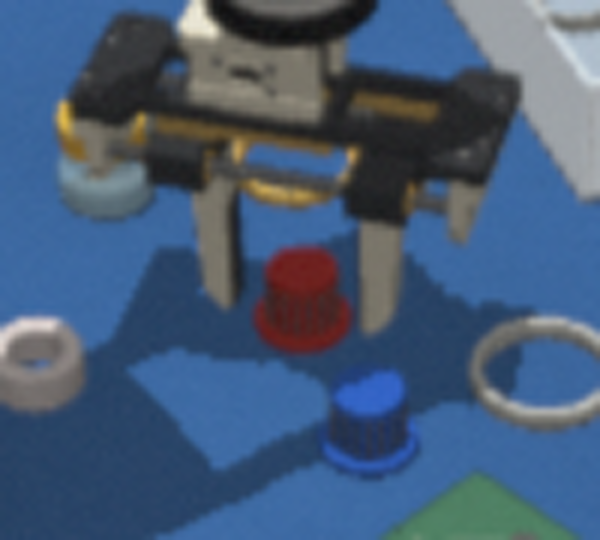

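The cap stands between the fingertips. I squeeze once to centre it, then open, turn 90° and grip, so it is centred both ways.

Emit:
servo_tool(travel=[[-0.04, 0, -0.08], [0, 0, 0], [0, 0, 0], [0, 0, 0], [0, 0, 0], [0, 0, 0]], turn=[[0, 0, 0], [0, 0, 0], [0, 0, 0], [0, 0, 0], [0, 0, 0], [0, 0, 0]], gripper=1)

```text
t: 11.2
ee_pos: [0.5831, 0.2441, 0.0387]
tool_rot: [0.001, 0.891, 0.453, 0.004]
force: [0.3, -0.1, -1.8]
finger_gap: 0.0327
```

Emit:
servo_tool(travel=[[0, 0, 0], [0, 0, 0], [0, 0, 0], [0, 0, 0]], turn=[[0, 0, 0], [0, 0, 0], [0, 0, 0], [0, 0, 0]], gripper=0.4)

```text
t: 11.53
ee_pos: [0.5835, 0.2442, 0.0395]
tool_rot: [0.001, 0.891, 0.453, 0.004]
force: [-0.9, 0.3, 0.1]
finger_gap: 0.0536
```

```bash
python3 -c "
from h import *
goto([.5815,.244,.037],-36)"
```

```text
t 11.53 ee [0.5835 0.2442 0.0395] yaw 53.91 q6 0.85 F [-0.9  0.3  0.1] gap 0.0536
travel units [-0.05 -0.06  0.1 ] turn units [-1.000e-02 -1.000e-01  1.569e+01]
```

Emit:
servo_tool(travel=[[0, 0, 0.05], [0, 0, 0], [0, 0, 0], [0, 0, 0], [0, 0, 0], [0, 0, 0], [0, 0, 0], [0, 0, 0], [0, 0, 0], [0, 0, 0], [0, 0, 0], [0, 0, 0], [0, 0, 0], [0, 0, 0], [0, 0, 0], [0, 0, 0], [0, 0, 0]], turn=[[0, -0.09, 0.9], [0, 0, 0.98], [0, 0, 0.98], [0, 0, 0.98], [0, 0, 0.98], [0, 0, 0.98], [0, 0, 0.98], [0, 0, 0.98], [0, 0, 0.98], [0, 0, 0.98], [0, 0, 0.98], [0, 0, 0.98], [0, 0, 0.98], [0, 0, 0.98], [0, 0, 0.98], [0, 0, 0.98], [0, 0, 0]])

```text
t: 12.95
ee_pos: [0.584, 0.2444, 0.0386]
tool_rot: [0.002, 0.94, -0.342, 0.003]
force: [0.1, 0.0, -0.2]
finger_gap: 0.0557
```

```bash
python3 -c "
from h import *
goto([.583,.244,.037],-36)"
```

```text
t 12.95 ee [0.584  0.2444 0.0386] yaw -39.96 q6 2.5 F [ 0.1  0.  -0.2] gap 0.0557
travel units [-0.02  0.04  0.06] turn units [ 0.02 -0.06 -0.69]
```

Emit:
servo_tool(travel=[[-0.02, 0.02, 0.06], [0, 0, 0], [0, 0, 0], [0, 0, 0], [0, 0, 0], [0, 0, 0], [0, 0, 0]], turn=[[0.02, -0.06, -0.4], [0, 0, 0], [0, 0, 0], [0, 0, 0], [0, 0, 0], [0, 0, 0], [0, 0, 0]], gripper=1)

```text
t: 13.53
ee_pos: [0.5835, 0.2444, 0.0371]
tool_rot: [-0.0, 0.948, -0.318, 0.0]
force: [-0.7, -0.4, 0.0]
finger_gap: 0.0322
```

```bash
python3 -c "
from h import *
goto([.583,.244,.16],-36)"
```

```text
t 13.53 ee [0.5835 0.2444 0.0371] yaw -37.12 q6 2.44 F [-0.7 -0.4  0. ] gap 0.0322
travel units [-0.    0.02 -4.91] turn units [-0.   -0.01 -0.19]
```

Emit:
servo_tool(travel=[[0, 0, -0.5], [0, 0, -0.9], [0, 0, -0.9], [0, 0, -0.9], [0, 0, -0.9], [0, 0, -0.9], [0, 0, -0.5], [0, 0, 0]], turn=[[0, 0, 0], [0, 0, 0], [0, 0, 0], [0, 0, 0], [0, 0, 0], [0, 0, 0], [0, 0, 0], [0, 0, 0]])

```text
t: 14.2
ee_pos: [0.5815, 0.2442, 0.1844]
tool_rot: [0.001, 0.948, -0.318, -0.001]
force: [0.6, 0.1, -0.5]
finger_gap: 0.0329
```

```bash
python3 -c "
from h import *
goto([.5490,-.0597,.17],54)"
```

```text
t 14.2 ee [0.5815 0.2442 0.1844] yaw -37.08 q6 2.44 F [ 0.6  0.1 -0.5] gap 0.0329
travel units [ 6.3  10.48  0.59] turn units [  0.     0.04 -15.9 ]
```

Emit:
servo_tool(travel=[[0.42, 0.7, 0], [0.42, 0.7, 0], [0.42, 0.7, 0], [0.42, 0.7, 0], [0.42, 0.7, 0], [0.42, 0.7, 0], [0.42, 0.7, 0], [0.42, 0.7, 0], [0.42, 0.7, 0], [0.42, 0.7, 0], [0.42, 0.7, 0], [0.42, 0.7, 0], [0.42, 0.7, 0], [0.42, 0.7, 0], [0.42, 0.68, 0], [0, 0, 0], [0, 0, 0]], turn=[[0, 0, 0], [0, 0, 0], [0, 0, 0], [0, 0, 0], [0, 0, 0], [0, 0, 0], [0, 0, 0], [0, 0, 0], [0, 0, 0], [0, 0, 0], [0, 0, 0], [0, 0, 0], [0, 0, 0], [0, 0, 0], [0, 0, 0], [0, 0, 0], [0, 0, 0]])

```text
t: 15.62
ee_pos: [0.5412, -0.0709, 0.1803]
tool_rot: [0.001, 0.949, -0.316, -0.006]
force: [1.1, 1.0, -0.5]
finger_gap: 0.0328
```

Emit:
servo_tool(travel=[[0, 0, 0], [0, 0, 0], [0, 0, 0], [0, 0, 0], [0, 0, 0], [0, 0, 0], [0, 0, 0], [0, 0, 0], [0, 0, 0], [0, 0, 0], [0, 0, 0], [0, 0, 0], [0, 0, 0], [0, 0, 0], [0, 0, 0], [0, 0, 0], [0, 0, 0]], turn=[[0, 0, -0.9], [0, 0, -0.98], [0, 0, -0.98], [0, 0, -0.98], [0, 0, -0.98], [0, 0, -0.98], [0, 0, -0.98], [0, 0, -0.98], [0, 0, -0.98], [0, 0, -0.98], [0, 0, -0.98], [0, 0, -0.98], [0, 0, -0.98], [0, 0, -0.98], [0, 0, -0.98], [0, 0, -0.98], [0, 0, 0]])

```text
t: 17.03
ee_pos: [0.5371, -0.0497, 0.1758]
tool_rot: [-0.011, 0.875, 0.483, -0.006]
force: [-0.3, -0.2, -0.8]
finger_gap: 0.033
```

```bash
python3 -c "
from h import *
goto([.5490,-.0597,.168],54)"
```

```text
t 17.03 ee [ 0.5371 -0.0497  0.1758] yaw 57.82 q6 0.26 F [-0.3 -0.2 -0.8] gap 0.033
travel units [-0.09  0.62  0.3 ] turn units [-0.25  0.01  0.67]
```

Emit:
servo_tool(travel=[[-0.05, 0.3, 0.1], [-0.04, 0.3, 0.1], [0, 0, 0], [0, 0, 0]], turn=[[-0.12, 0, 0.3], [-0.12, 0, 0.3], [0, 0, 0], [0, 0, 0]])

```text
t: 17.37
ee_pos: [0.5492, -0.0575, 0.1696]
tool_rot: [0.0, 0.893, 0.451, -0.0]
force: [-0.3, 0.9, -0.8]
finger_gap: 0.033
```

```bash
python3 -c "
from h import *
goto([.5490,-.0597,.168],54)"
```

```text
t 17.37 ee [ 0.5492 -0.0575  0.1696] yaw 53.6 q6 0.33 F [-0.3  0.9 -0.8] gap 0.033
travel units [-0.08  0.05  0.06] turn units [ 0.    0.01 -0.07]
```

Emit:
servo_tool(travel=[[-0.08, 0.05, 0.1], [0, 0, 0], [0, 0, 0]], turn=[[0, 0, 0], [0, 0, 0], [0, 0, 0]])

```text
t: 17.62
ee_pos: [0.5488, -0.0595, 0.1666]
tool_rot: [-0.0, 0.893, 0.45, -0.0]
force: [0.0, -0.5, -1.3]
finger_gap: 0.033
```

```bash
python3 -c "
from h import *
goto([.5490,-.0597,.168],54)
b=eyes.snapshot('side')[160:260,290:400]
cv2.imwrite('pics/p12.png',cv2.resize(b,None,fx=6,fy=6,interpolation=cv2.INTER_CUBIC))
e=status.observe()['ee_pos']
for z in(e[2]-.0371,e[2]-.0031): print(proj('side',np.array([e[0],e[1],z]))) "
```

```text
t 17.62 ee [ 0.5488 -0.0595  0.1666] yaw 53.47 q6 0.33 F [ 0.  -0.5 -1.3] gap 0.033
travel units [-0.    0.01 -0.06] turn units [-0.    0.01 -0.09]
[341.64133949 208.36124121]
[342.06158446 197.42892285]
```

View pics/p12.png

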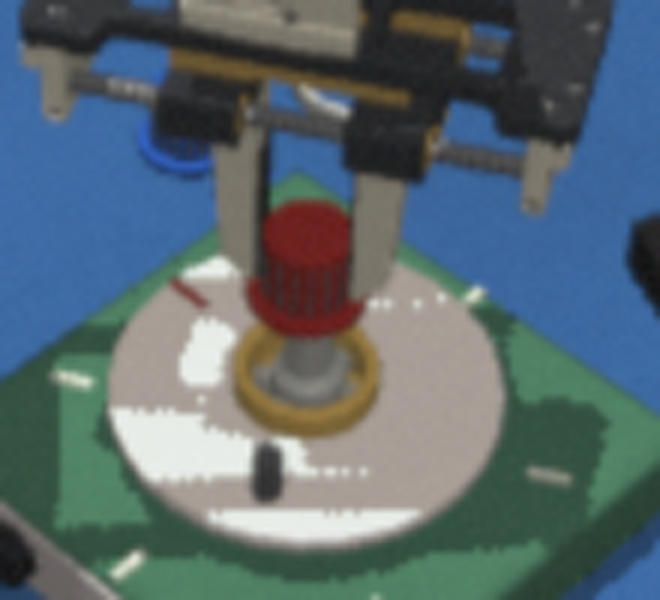

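The cap (column 306) is centred over the spindle (307) in the crop. I lower it, first about 6 mm over the nose.

Emit:
servo_tool(travel=[[0, 0, 0.2], [0, 0, 0.2], [0, 0, 0.2], [0, 0, 0.15], [0, 0, 0]], turn=[[0, 0, 0], [0, 0, 0], [0, 0, 0], [0, 0, 0], [0, 0, 0]])

```text
t: 18.08
ee_pos: [0.5488, -0.0596, 0.1461]
tool_rot: [0.0, 0.893, 0.45, -0.0]
force: [0.3, 0.5, -0.8]
finger_gap: 0.0332
```

```bash
python3 -c "
from h import *
goto([.5490,-.0597,.129],54)"
```

```text
t 18.08 ee [ 0.5488 -0.0596  0.1461] yaw 53.43 q6 0.33 F [ 0.3  0.5 -0.8] gap 0.0332
travel units [0.   0.01 0.68] turn units [ 0.   0.  -0.1]
```

No resistance at the nose. I carry on down to the hub.

Emit:
servo_tool(travel=[[0, 0, 0.2], [0, 0, 0.18], [0, 0, 0.14], [0, 0, 0.08], [0, 0, 0.05], [0, 0, 0.05]], turn=[[0, 0, 0], [0, 0, 0], [0, 0, 0], [0, 0, 0], [0, 0, 0], [0, 0, 0]])

```text
t: 18.58
ee_pos: [0.5493, -0.0593, 0.1287]
tool_rot: [0.0, 0.893, 0.45, 0.0]
force: [-4.4, 2.5, 14.2]
finger_gap: 0.0329
```

```bash
python3 -c "
from h import *
goto([.5490,-.0597,.129],54)"
```

```text
t 18.58 ee [ 0.5493 -0.0593  0.1287] yaw 53.43 q6 0.33 F [-4.4  2.5 14.2] gap 0.0329
travel units [-0.02  0.   -0.01] turn units [ 0.01 -0.01 -0.1 ]
```

The cap met the hub at TCP z 0.1287, against 0.129 expected. I release and rise.

Emit:
servo_tool(travel=[[0, 0, 0], [0, 0, 0], [0, 0, 0], [0, 0, 0], [0, 0, 0]], turn=[[0, 0, 0], [0, 0, 0], [0, 0, 0], [0, 0, 0], [0, 0, 0]], gripper=0.38)

```text
t: 19.0
ee_pos: [0.5499, -0.0595, 0.1297]
tool_rot: [0.001, 0.893, 0.45, 0.001]
force: [-0.3, -0.2, 0.0]
finger_gap: 0.0573
```

Emit:
servo_tool(travel=[[0, 0, -0.3], [0, 0, -0.6], [0, 0, -0.9], [0, 0, -0.9], [0, 0, -0.9], [-0.9, 0, -0.3], [-0.9, 0, 0], [-0.9, 0, 0], [-0.9, 0, 0], [-0.9, 0, 0], [-0.9, 0, 0], [-0.9, 0, 0], [0, 0, 0], [0, 0, 0]], turn=[[0, 0, 0], [0, 0, 0], [0, 0, 0], [0, 0, 0], [0, 0, 0], [0, 0, 0], [0, 0, 0], [0, 0, 0], [0, 0, 0], [0, 0, 0], [0, 0, 0], [0, 0, 0], [0, 0, 0], [0, 0, 0]])

```text
t: 20.17
ee_pos: [0.4526, -0.1908, 0.2381]
tool_rot: [0.003, 0.893, 0.451, 0.002]
force: [0.1, 0.3, 0.2]
finger_gap: 0.0577
```

```bash
python3 -c "
from h import *
goto([.5490,-.0597,.129],54)
S=eyes.snapshot('side');T=eyes.snapshot('top');cv2.imwrite('pics/side13.png',S);cv2.imwrite('pics/top13.png',T)
b=S[130:300,260:420];a=T[110:280,190:400]
cv2.imwrite('pics/p13.png',cv2.resize(np.hstack([a,b]),None,fx=2.1,fy=2.1,interpolation=cv2.INTER_CUBIC))
cv2.imwrite('pics/p14.png',cv2.resize(S[180:250,300:390],None,fx=7,fy=7,interpolation=cv2.INTER_CUBIC))
for z in(.092,.126): print(proj('side',np.array([.549,-.0597,z])),proj('top',np.array([.549,-.0597,z]))) "
```

```text
t 20.17 ee [ 0.4526 -0.1908  0.2381] yaw 53.6 q6 0.01 F [0.1 0.3 0.2] gap 0.0577
travel units [ 6.51 -0.04  4.37] turn units [ 0.07 -0.   -0.07]
[341.34826462 219.83186489] [340.64399605 182.0664082 ]
[341.75118559 209.43846341] [341.4347514  178.78671635]
```

View pics/p13.png

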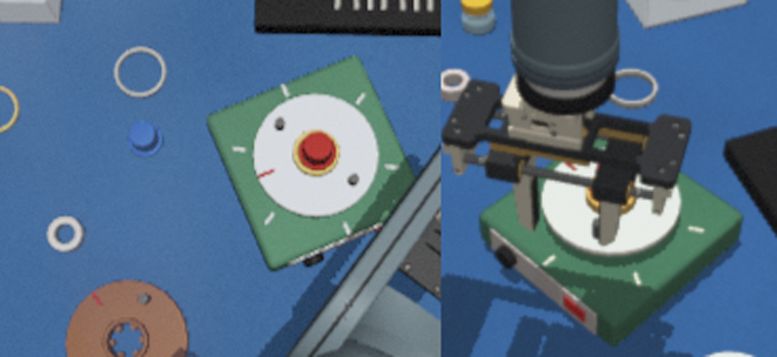

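View pics/p14.png

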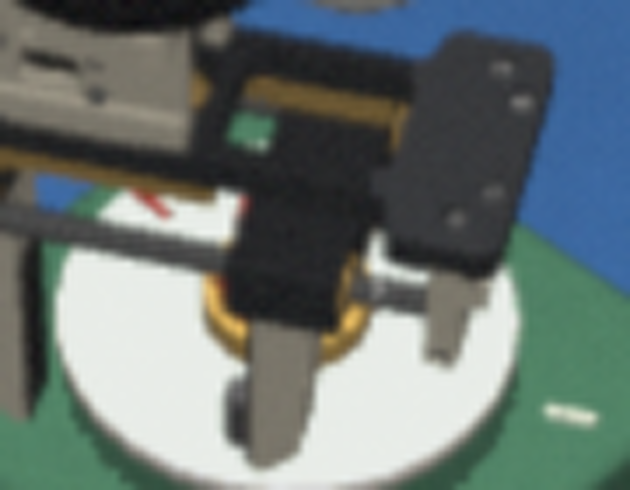

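The top view shows the red cap centred on the hub (full frame ≈ (341,182)), but the arm blocks the side view. I move it further aside and check again.

Emit:
servo_tool(travel=[[-0.9, 0.3, 0], [-0.9, 0.3, 0], [-0.9, 0.3, 0], [-0.9, 0.3, 0], [-0.9, 0.3, 0], [-0.9, 0.3, 0], [-0.9, 0.3, 0], [0, 0, 0], [0, 0, 0]], turn=[[0, 0, 0], [0, 0, 0], [0, 0, 0], [0, 0, 0], [0, 0, 0], [0, 0, 0], [0, 0, 0], [0, 0, 0], [0, 0, 0]])

```text
t: 21.02
ee_pos: [0.4086, -0.3466, 0.2381]
tool_rot: [0.002, 0.889, 0.459, 0.004]
force: [-0.3, -0.5, 0.7]
finger_gap: 0.0577
```

```bash
python3 -c "
from h import *
S=eyes.snapshot('side');T=eyes.snapshot('top')
a=cv2.resize(T[150:210,305:380],None,fx=5,fy=5,interpolation=cv2.INTER_CUBIC);b=cv2.resize(S[185:245,305:380],None,fx=5,fy=5,interpolation=cv2.INTER_CUBIC)
cv2.imwrite('pics/p15.png',np.hstack([a,b]));cv2.imwrite('pics/side15.png',S);cv2.imwrite('pics/top15.png',T)"
```

```text
(no output)
```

View pics/p15.png

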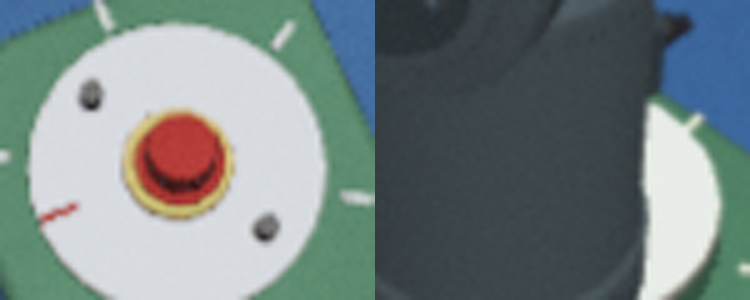

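View pics/side15.png

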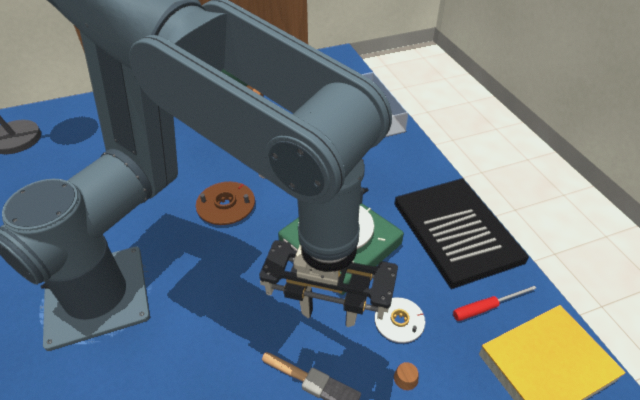

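The arm still blocks the side view. The top view shows the cap concentric on the hub and the mark midway between ticks. I retract further.

Emit:
servo_tool(travel=[[-0.8, -0.5, 0], [-0.8, -0.5, 0], [-0.8, -0.5, 0], [-0.8, -0.5, 0], [-0.8, -0.5, 0], [-0.8, -0.5, 0], [-0.8, -0.5, 0], [-0.8, -0.5, 0], [-0.8, -0.5, 0], [0, 0, 0], [0, 0, 0]], turn=[[0, 0, 0], [0, 0, 0], [0, 0, 0], [0, 0, 0], [0, 0, 0], [0, 0, 0], [0, 0, 0], [0, 0, 0], [0, 0, 0], [0, 0, 0], [0, 0, 0]])

```text
t: 22.03
ee_pos: [0.217, -0.4187, 0.2368]
tool_rot: [0.002, 0.883, 0.47, 0.006]
force: [1.1, -0.6, 0.3]
finger_gap: 0.0581
```

```bash
python3 -c "
from h import *
S=eyes.snapshot('side')
cv2.imwrite('pics/side16.png',S)
cv2.imwrite('pics/p16.png',cv2.resize(S[185:245,300:380],None,fx=8,fy=8,interpolation=cv2.INTER_CUBIC))"
```

```text
(no output)
```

View pics/p16.png

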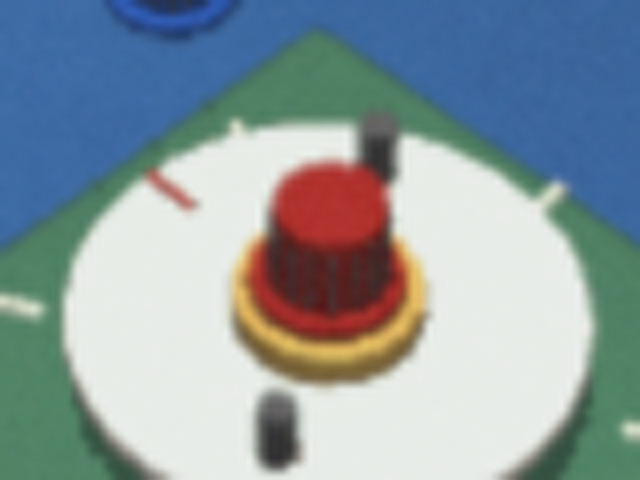

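View pics/side16.png

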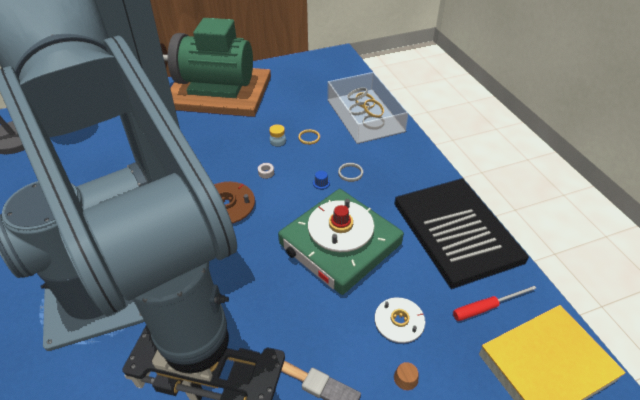

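The cap sits flat and level on the hub. Its top face is at about (341.5,210.4), against 209.4 expected for home and about 207.5 if the wheel were still up on the seal. The bystanders look unmoved. I hand in.

```bash
python3 -c "
from plant import env
print(env.sign_off())"
```

```text
the job is handed in; nothing more can be done
None
```

The wheel is home on the spindle and the red cap sits flat on its hub. I handed the job in at about 22 s, with the arm well clear of everything.

- **Wheel:** I gripped the hub and turned it about 29° until the teeth meshed. Then I lowered it and pressed on the hub's top ring with the fingertips, reaching about 47 N at the wrist. The fingertips stopped at 0.092 m, the home height, and a second, gentler push did not move it.
- **Cap:** I centred the red cap in the gripper by squeezing it from two directions, then lowered it over the nose with no resistance. It met the hub at TCP z 0.1287 m (0.129 m expected), and I released it and backed off.

**Last checks:** In both camera views the cap is concentric on the hub and looks level, and the mark points midway between ticks. In the pictures the other things on the bench look unmoved, judged by eye.

**Disagreements:** The disc height from the cameras before the cap went on came out at 0.075 m, against 0.080 m expected. The cap's top face in the last side view was about 1 pixel lower than predicted. I put both down to calibration error; a wheel still up on the seal would read high, not low.

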